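Flip open the two square weight boxes

TASK

Open the two square weight boxes on the counter: with your fingertips under the thumb lip, push each lid gently up and over past upright, so that it leans back against its stop and stays open by itself. Leave the long box shut. Do not pinch, lift or shove the boxes, and leave the other things where they stand.

Things in the scene. Friction and masses are not known exactly. Their poses are not given: they have to be found in the camera images.
- box_a: One of the two square weight boxes (same as box_b): dark hardwood, 115 mm deep (its x) by 115 mm wide (its y), rim 75 mm high, about 1.5 kg with its brass weights and lid, standing loose on the counter. Origin: centre of its underside; z up; its -x side is the front, with the thumb lip, facing roughly towards the robot.
- lid_a (a joint): Hinge of the lid of box_a, rad: 0 shut, grows as the front of the lid swings up and back; balances near 1.57 (lid upright), stops at 1.95 leaning back, where gravity holds it. Weak friction and damping: below 1.5 it falls shut, above 1.65 it falls open. Lid about 160 g (0.7 to 1.4 times), 8 mm thick.
- lid_a_lip (a point): Middle of the front edge of the thumb lip of box_a, on its underside (76 mm above the counter when shut). The lip is the lid's board continued: 40 mm wide, 8 mm thick, overhanging the front wall of the box by 30 mm, with free space under it. Turns with the lid: its own x points from the lip to the hinge along the lid.
- lid_a_hinge (a point): Middle of the hinge line of box_a, on its far (+x) rim, 145 mm from the lip's front edge, level with the lid's underside (76 mm high); the hinge line runs along the box's y.
- box_b: The other square weight box (same as box_a): dark hardwood, 115 mm deep (its x) by 115 mm wide (its y), rim 75 mm high, about 1.5 kg with its brass weights and lid, standing loose on the counter. Origin: centre of its underside; z up; its -x side is the front, with the thumb lip, facing roughly towards the robot.
- lid_b (a joint): Hinge of the lid of box_b, rad: 0 shut, grows as the front of the lid swings up and back; balances near 1.57 (lid upright), stops at 1.95 leaning back, where gravity holds it. Weak friction and damping: below 1.5 it falls shut, above 1.65 it falls open. Lid about 160 g (0.7 to 1.4 times), 8 mm thick.
- lid_b_lip (a point): Middle of the front edge of the thumb lip of box_b, on its underside (76 mm above the counter when shut). The lip is the lid's board continued: 40 mm wide, 8 mm thick, overhanging the front wall of the box by 30 mm, with free space under it. Turns with the lid: its own x points from the lip to the hinge along the lid.
- lid_b_hinge (a point): Middle of the hinge line of box_b, on its far (+x) rim, 145 mm from the lip's front edge, level with the lid's underside (76 mm high); the hinge line runs along the box's y.
- box_long: The long weight box, same wood and same depth, which stays shut: dark hardwood, 115 mm deep (its x) by 175 mm wide (its y), rim 75 mm high, about 1.5 kg with its brass weights and lid, standing loose on the counter. Origin: centre of its underside; z up; its -x side is the front, with the thumb lip, facing roughly towards the robot.
- lid_long (a joint): Hinge of the lid of box_long, rad: 0 shut, grows as the front of the lid swings up and back; balances near 1.57 (lid upright), stops at 1.95 leaning back, where gravity holds it. Weak friction and damping: below 1.5 it falls shut, above 1.65 it falls open. Lid about 160 g (0.7 to 1.4 times), 8 mm thick.
- weight_l: Loose brass weight with a small knob, 28 mm across, 50 mm high, in the gap between boxes. A bystander, loose, to be left alone. Origin: its middle, on its underside.
- weight_r: Loose brass weight with a small knob, 28 mm across, 50 mm high, in the other gap between boxes. A bystander, loose, to be left alone. Origin: its middle, on its underside.
- mortar: Brass mortar, 88 mm across, with its pestle standing in it, 153 mm high in all, at the left. A bystander, loose, to be left alone. Origin: its middle, on its underside.
- jar: White porcelain jar, 68 mm across, 100 mm high, at the right. A bystander, loose, to be left alone. Origin: its middle, on its underside.
- vial: Small amber bottle, 44 mm across, 100 mm high, behind the boxes. A bystander, loose, to be left alone. Origin: its middle, on its underside.
- bowl: White bowl, 100 mm across, 45 mm high, at the near right. A bystander, loose, to be left alone. Origin: its middle, on its underside.
- tub: White plastic tub, 100 by 170 mm, 55 mm high, behind the boxes on the right. A bystander, loose, to be left alone. Origin: its middle, on its underside.
- scoop: Wooden spoon lying at the left. A bystander, loose, to be left alone. Origin: near its middle, on its underside.
There are look-alikes about, which are no part of the job. Leave any blue look-alike of the box_b alone. Leave any pink look-alike of the box_long alone.

How it is judged:
By the outcome, as a careful person would: the job done as asked, in the order asked, and still so for the second after the job is handed in, with the robot touching nothing.
It also fails if it takes over 51 s, if anything falls off the work surface, if the arm or the gripper's body presses on something with over 40 N, if the wrist force passes 120 N, or if a joint passes its speed limit or range.

ROBOT

A 6-joint arm with a two-finger parallel gripper is mounted at the origin on the work surface. World frame = base frame: x ahead of the robot, y to its left, z up, the work surface at z = 0. Lengths are in m, angles in rad, forces in N, time in s.
With the tool pointing down it reaches from about 0.375 to 0.9 m from the base axis. Payload 3.1 kg.
Tool frame: the origin (TCP) lies midway between the tips of the shut fingers; the grasp point (between the pads) lies 19 mm behind it (arm.hold_point_z is the distance from the TCP to the grasp point, in m); x points along the fingers, y is the direction in which the jaws open and shut, and the axes are right-handed (so a half turn about x gives the same grasp; the last joint's range is limited). The gripper opens to 87 mm and grips with 3 to 60 N. Pads are 19 mm wide; open, the fingers measure 117 mm over their backs; the gripper's body (75 mm by 190 mm) begins 51 mm behind the grasp point.
Start: joints at [-1.442, 0.527, 1.433, -0, 1.181, -0.178], TCP at [0.189, -0.596, 0.223] pointing down, gripper open.
Joint ranges: [-3.08, 3.08], [-0.75, 2.2], [0.22, 2.44], [-1.43, 4.57], [0, 2.65], [-2.85, 2.85]. Speed limits (rad/s): [2.79, 2.79, 3.14, 3.14, 3.14, 3.14].

INTERFACE

Orientations are given as a unit quaternion [x, y, z, w].
In Python, from workcell import arm gives the robot as it stands.
- The arm moves only by the shell command python3 -m inch 'ROWS' [FORCE]. ROWS is JSON, a list that holds one entry, the list of rows, each a list of 7 numbers: the finger opening in m, from 0 to 0.087, then the shift along the world's x, y, z in m, then the turn, a rotation vector about the world's x, y, z in rad. A call has 1 to 12 rows; each row shifts and turns the pose as measured when the row begins; what a row does not reach is not made up. A row lasts 1/8 s, in which the tool goes at most 62.5 mm and 10.7 degrees, less where a joint would pass 70% of its speed; a pose out of reach is approached as far as the arm can. A call is refused whole if a number of a shift passes 0.0625 or a number of a turn 0.188, either way. A call with a gripper value outside its range is refused whole. The fingers move at their own pace and stop on an object; FORCE is the grip in N (left out, the last holds). Time passes only in rows, so rows that do not move let the fingers close. It gives the time, the measured TCP pose, the force and the opening at its end, in the units of the state.
- arm.state(): the state, without advancing time (a new reading comes with each control period).
- arm.snapshot(name): name is "scene" or "top"; returns a dict with "frame" (480x640x3 uint8, red, green, blue), "fx", "fy", "cx", "cy" (pixels), "dist_coeffs" ([k1, k2, p1, p2, k3] as OpenCV has them; the pictures are not rectified), "extrinsics" (4x4, takes a point from camera to world coordinates). Camera axes: x right, y down, z forward; pixel columns grow to the right and rows downward; lengths in m; the calibration is good to about 2 mm. A picture is of the moment at which its call begins. There is no depth.
- arm.hand_in(): hands the job in, once; it reports no verdict.
Trained networks look in a picture, given as the dict that the camera call returned (one of the last four; its "shot" number tells which), for a name from the list of things; names that differ only in an ending like _2 or _b are one class to them, and where a whole thing is asked for, a point or a joint stands for the part that bears it (a point fixed in the world has none). Each returns a list of dicts, best first, with "p" (0 to 1); they miss things now and then, are a little off and sometimes report something else, mostly with a low value. They report only what shows in the picture. A call takes as long as a camera call. They do not tell look-alikes from the thing itself.
- arm.masks_of(name, picture): "region" (480x640 bool, what is visible of it) and "bbox" ([left, top, width, height] in pixels, round what is visible of it).
The state is a dict: "time": time; "joint_pos": joint angles; "dq": joint speeds; "joint_efforts": joint torques, N m; "eef_pos": TCP position; "eef_rot": TCP orientation; "force": force on the tool from outside, world axes, zero at the start; "wrist_torque": the same for the moment, N m; "opening": finger opening in m.
Only numpy, scipy, OpenCV 4.12 (cv2) and the standard library are available. Lean on these libraries where they do the work, as an engineer would, in place of code of your own. Each camera call takes 0.05 s, during which the arm holds its last target. There are 200 camera calls.

## Working session

There is one attempt and no reset: what is moved stays moved. The work goes in short steps, Python scripts to look and compute and a shell command to move; the robot and the scene stay as the last step left them, time stands still between calls to the robot, and variables do not carry over. Pictures are saved under pics/ and viewed, about 8 in all and at most 12, crops included, and the job is handed in when it is done.

```bash
mkdir -p pics; ls; cat > h.py <<'E'
import numpy as np, cv2
from workcell import arm
def K(s): return np.array([[s['fx'],0,s['cx']],[0,s['fy'],s['cy']],[0,0,1]],float)
def ray(s,px):
    u=cv2.undistortPoints(np.array(px,float).reshape(-1,1,2),K(s),np.array(s['dist_coeffs'],float)).reshape(-1,2)
    E=np.array(s['extrinsics']); d=np.c_[u,np.ones(len(u))]@E[:3,:3].T
    return E[:3,3],d
def onz(s,px,z):
    o,d=ray(s,px); return o+d*((z-o[2])/d[:,2])[:,None]
def proj(s,P):
    E=np.linalg.inv(np.array(s['extrinsics'])); r=cv2.Rodrigues(E[:3,:3])[0]
    return cv2.projectPoints(np.array(P,float).reshape(-1,1,3),r,E[:3,3],K(s),np.array(s['dist_coeffs'],float))[0].reshape(-1,2)
def save(s,n,crop=None,f=1):
    im=cv2.cvtColor(s['frame'],cv2.COLOR_RGB2BGR)
    if crop: a,b,c,d=crop; im=im[b:d,a:c]
    cv2.imwrite('pics/'+n,cv2.resize(im,None,fx=f,fy=f,interpolation=cv2.INTER_CUBIC))
E
python3 - <<'E'
from h import *
for n in('top','scene'):
    s=arm.snapshot(n); save(s,n+'0.png'); print(n,np.round(s['extrinsics'],3).tolist(),s['fx'])
    for k in('box_a','box_long','weight_l','mortar','jar','vial','bowl','tub','scoop'):
        print(k,[(round(m['p'],2),m['bbox']) for m in arm.masks_of(k,s)][:6])
E
```

```text
pics
top [[-0.026, -0.993, 0.112, 0.344], [-1.0, 0.025, -0.008, 0.028], [0.005, -0.112, -0.994, 1.666], [0.0, 0.0, 0.0, 1.0]] 569.0713747742055
box_a [(0.97, [178.6, 199.7, 45.1, 49.2]), (0.94, [284.6, 170.6, 45.5, 57.7]), (0.67, [220.2, 259.8, 62.6, 52.1])]
box_long [(0.74, [283.3, 174.2, 42.8, 55.8]), (0.72, [369.7, 207.1, 76.5, 58.1]), (0.68, [365.1, 281.0, 54.5, 46.0])]
weight_l [(0.47, [353.0, 221.1, 9.6, 11.9])]
mortar [(0.68, [119.0, 201.8, 34.7, 29.3]), (0.21, [361.1, 136.9, 61.7, 39.5])]
jar [(0.93, [461.3, 185.3, 32.0, 28.6])]
vial [(0.64, [250.5, 142.0, 15.6, 22.6])]
bowl [(0.7, [468.8, 239.3, 28.2, 34.7])]
tub [(0.71, [362.5, 138.9, 59.9, 39.4]), (0.3, [465.4, 186.0, 29.5, 28.6])]
scoop [(0.63, [133.2, 245.2, 13.4, 69.1])]
scene [[-0.095, 0.701, -0.707, 1.593], [0.995, 0.081, -0.053, 0.075], [0.02, -0.709, -0.705, 1.141], [0.0, 0.0, 0.0, 1.0]] 611.7993533099084
box_a [(0.91, [405.8, 246.7, 58.4, 67.7]), (0.76, [343.3, 198.1, 64.8, 61.8]), (0.59, [280.9, 252.8, 52.2, 72.9]), (0.45, [358.2, 263.9, 15.1, 16.6])]
box_long [(0.86, [202.7, 161.2, 68.6, 69.4]), (0.79, [150.5, 215.2, 88.9, 72.6])]
weight_l [(0.6, [244.9, 259.7, 12.4, 18.7]), (0.53, [146.7, 300.1, 87.7, 59.0]), (0.52, [357.5, 263.3, 17.7, 18.6])]
mortar [(0.63, [495.5, 259.8, 43.3, 60.0]), (0.49, [408.3, 248.9, 53.9, 45.0])]
jar [(0.74, [85.1, 244.6, 32.7, 49.5]), (0.47, [493.3, 226.6, 16.7, 49.9]), (0.29, [280.7, 253.3, 55.2, 52.1])]
vial [(0.73, [350.2, 323.8, 20.3, 38.2])]
bowl [(0.78, [100.0, 211.8, 39.4, 30.2])]
tub [(0.62, [146.7, 299.6, 85.4, 58.9])]
scoop [(0.52, [492.4, 224.4, 19.1, 53.3])]
```

```bash
python3 - <<'E'
from h import *
s=arm.snapshot('top'); save(s,'t1.png',(110,125,510,345),2)
s=arm.snapshot('scene'); save(s,'s1.png',(80,130,560,370),1.6)
E
```

```text
(no output)
```

View pics/t1.png

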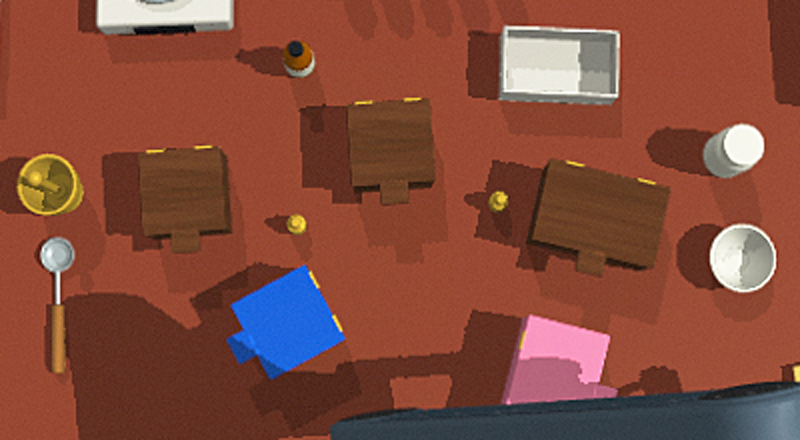

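View pics/s1.png

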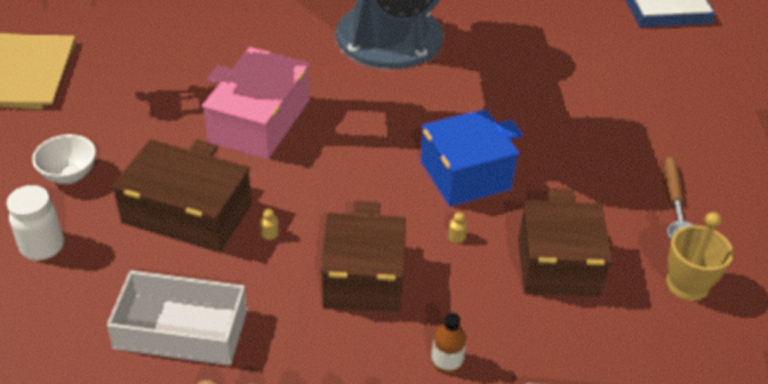

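The brown square boxes are at about (202,222) and (306,197) in the top view. The long brown box (410,232), the blue look-alike (253,286) and the pink one (390,300) all stay untouched. Next I'll fit the poses.

```bash
cat > fit.py <<'E'
from h import *
from scipy.optimize import minimize, least_squares
def c(p): return np.array(p,float)/2+[110,125]
cl={'left':(115,[(138,151),(222,147),(145,239),(231,234),(173,253),(201,249)]),
'mid':(115,[(347,102),(430,98),(352,188),(435,182),(382,204),(411,201)]),
'long':(175,[(550,160),(669,185),(528,243),(655,268),(577,270),(603,276)])}
s=arm.snapshot('top'); s2=arm.snapshot('scene')
def pts(p,w,three=False):
    x,y,t=p; h=.0575;w=w/2000
    L=np.array([(h,w,.084),(h,-w,.084),(-h,w,.084),(-h,-w,.084),(-h-.03,.02,.084),(-h-.03,-.02,.084)])
    if three: L=np.r_[L,L-[0,0,.008],np.c_[L[:4,:2],np.zeros(4)]]
    R=np.array([[np.cos(t),-np.sin(t),0],[np.sin(t),np.cos(t),0],[0,0,1]])
    return L@R.T+[x,y,0]
m={a:[q['region'] for q in sum([arm.masks_of(n,pic) for n in ('box_a','box_long')],[]) if q['p']>.3] for a,pic in (('t',s),('s',s2))}
def sil(pic,p,w):
    P=proj(pic,pts(p,w,True)); im=np.zeros((1920,2560),np.uint8)
    A=lambda idx: cv2.fillConvexPoly(im,cv2.convexHull(np.round((P[idx]+.5)*4).astype(np.int32)),1)
    A([0,1,2,3,6,7,8,9,12,13,14,15]); A([4,5,10,11,2,3]) if False else None
    # lip quad: front corners plus their roots on the lid edge
    x,y,t=p;R=np.array([[np.cos(t),-np.sin(t)],[np.sin(t),np.cos(t)]])
    L=np.array([(-.0575-d,e,z) for d in(0,.03) for e in(.02,-.02) for z in(.076,.084)]); L[:,:2]=L[:,:2]@R.T+[x,y]
    cv2.fillConvexPoly(im,cv2.convexHull(np.round((proj(pic,L)+.5)*4).astype(np.int32)),1)
    return cv2.resize(im.astype(np.float32),(640,480),interpolation=cv2.INTER_AREA)
if __name__=='__main__':
  ov={'t':s['frame'].copy(),'s':s2['frame'].copy()}
  for k,(w,q) in cl.items():
    W=onz(s,c(q),.084); x0=np.r_[W[:4,:2].mean(0),0]
    r=least_squares(lambda p:(proj(s,pts(p,w))-c(q)).ravel(),x0)
    print(k,'clicks',np.round(r.x,4),'rms px',np.sqrt((r.fun**2).mean()).round(2))
    def pick(pic,ms):
        S=sil(pic,r.x,w); io=[(np.minimum(S,a).sum()/np.maximum(S,a).sum()) for a in ms]; i=int(np.argmax(io)); return ms[i],round(io[i],2)
    mt,it=pick(s,m['t']); mz,iz=pick(s2,m['s'])
    f=lambda p:sum(abs(sil(a,p,w)-b).sum()/b.sum() for a,b in((s,mt),(s2,mz)))
    o=minimize(f,r.x,method='Nelder-Mead',options={'initial_simplex':r.x+np.array([[0,0,0],[.008,0,0],[0,.008,0],[0,0,.08]]),'maxiter':80})
    print('   sil',np.round(o.x,4),it,iz,round(f(r.x),3),round(o.fun,3))
    for a,pic in(('t',s),('s',s2)):
        for u in proj(pic,pts(r.x,w,True)): cv2.circle(ov[a],tuple(np.round(u*16).astype(int)),16,(0,255,0),-1,shift=4)
  a=cv2.resize(ov['t'][165:275,170:450],None,fx=2.8,fy=2.8,interpolation=cv2.INTER_CUBIC);b=cv2.resize(ov['s'][205:325,140:476],(784,280))
  cv2.imwrite('pics/fit.png',cv2.cvtColor(np.vstack([a,b]),cv2.COLOR_RGB2BGR))
  for n,z,px in(('vial',.1,(297,47)),('wl',.05,(297,218)),('wr',.05,(499,194)),('blue',.084,(287,322)),('blueTR',.084,(307,266)),('blueR',.084,(343,336)),('blueL',.084,(231,303)),('blueB',.084,(272,378)),('pinkTL',.084,(528,316)),('pinkTR',.084,(608,335))): print(n,np.round(onz(s,c([px]),z)[0],3))
E
python3 fit.py
```

```text
left clicks [0.5672 0.3006 0.0557] rms px 1.44
   sil [0.5713 0.3057 0.0605] 0.84 0.91 0.265 0.105
mid clicks [0.6301 0.006  0.0424] rms px 0.83
   sil [0.6323 0.008  0.0472] 0.91 0.96 0.138 0.075
long clicks [ 0.5211 -0.2869 -0.2352] rms px 1.01
   sil [ 0.5235 -0.289  -0.2665] 0.93 0.95 0.124 0.063
vial [0.767 0.136 0.1  ]
wl [0.529 0.143 0.05 ]
wr [ 0.557 -0.147  0.05 ]
blue [0.381 0.158 0.084]
blueTR [0.458 0.128 0.084]
blueR [0.359 0.08  0.084]
blueL [0.409 0.235 0.084]
blueB [0.304 0.18  0.084]
pinkTL [ 0.38  -0.178  0.084]
pinkTR [ 0.35  -0.289  0.084]
```

View pics/fit.png

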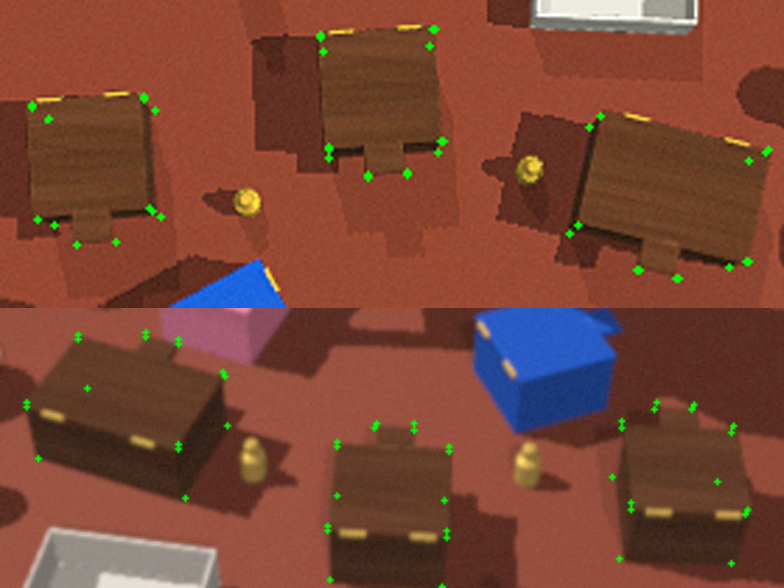

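```bash
cat >> h.py <<'E'
from scipy.spatial.transform import Rotation as Ro
def tgt(phi_deg,yaw):
    p=np.radians(phi_deg); x=np.array([np.cos(p)*np.cos(yaw),np.cos(p)*np.sin(yaw),-np.sin(p)])
    y=np.array([-np.sin(yaw),np.cos(yaw),0]); M=np.c_[x,y,np.cross(x,y)]; return [Ro.from_matrix(M),Ro.from_matrix(np.c_[x,-y,np.cross(x,-y)])]
def rep(phi=50,yaw=.05,T=None):
    s=arm.state(); R=Ro.from_quat(s['eef_rot']); print('t',round(s['time'],2),'pos',np.round(s['eef_pos'],4),'q',np.round(s['joint_pos'],2),'F',np.round(s['force'],2))
    print('x',np.round(R.as_matrix()[:,0],3),'y',np.round(R.as_matrix()[:,1],3))
    for t in tgt(phi,yaw): print('rotvec to go',np.round((t*R.inv()).as_rotvec(),3))
    if T is not None: print('shift',np.round(np.array(T)-s['eef_pos'],4))
E
python3 -c "
from h import *
rep(T=[.49,0.0,.25])
for n,(x,y,t) in {'mid':(.6323,.008,.047),'left':(.5713,.3057,.06)}.items():
    u=np.array([np.cos(t),np.sin(t)]); H=np.array([x,y])+.0575*u
    print(n,'lip',H-.145*u)
    for th in range(0,113,8):
        a=np.radians(th); r,o=(.145,(.0,.0150)) if th<50 else (.135,(.0073,.0061))
        h=-r*np.cos(a)-o[0]; z=.076+r*np.sin(a)-o[1]; print(th,np.round(np.r_[H+h*u,z],4))
"
```

```text
t 1.4 pos [ 0.1894 -0.5956  0.2226] q [-1.44  0.53  1.43  0.    1.18 -0.18] F [ 0.19 -1.23 -0.01]
x [ 0. -0. -1.] y [ 0.303 -0.953  0.   ]
rotvec to go [-0.983 -0.178  2.722]
rotvec to go [ 0.125 -0.689 -0.247]
shift [0.3006 0.5956 0.0274]
mid lip [0.54489663 0.00388901]
0 [0.5449 0.0039 0.061 ]
8 [0.5463 0.004  0.0812]
16 [0.5505 0.0042 0.101 ]
24 [0.5574 0.0045 0.12  ]
32 [0.5669 0.0049 0.1378]
40 [0.5788 0.0055 0.1542]
48 [0.5928 0.0061 0.1688]
56 [0.607  0.0068 0.1818]
64 [0.6233 0.0076 0.1912]
72 [0.6408 0.0084 0.1983]
80 [0.659  0.0093 0.2028]
88 [0.6777 0.0101 0.2048]
96 [0.6965 0.011  0.2042]
104 [0.7151 0.0119 0.2009]
112 [0.733  0.0127 0.1951]
left lip [0.48395745 0.30045315]
0 [0.484  0.3005 0.061 ]
8 [0.4854 0.3005 0.0812]
16 [0.4896 0.3008 0.101 ]
24 [0.4965 0.3012 0.12  ]
32 [0.506  0.3018 0.1378]
40 [0.5178 0.3025 0.1542]
48 [0.5318 0.3033 0.1688]
56 [0.5461 0.3042 0.1818]
64 [0.5623 0.3052 0.1912]
72 [0.5798 0.3062 0.1983]
80 [0.598  0.3073 0.2028]
88 [0.6167 0.3084 0.2048]
96 [0.6355 0.3096 0.2042]
104 [0.654  0.3107 0.2009]
112 [0.6719 0.3117 0.1951]
```

```bash
python3 -m inch '[[[0,0.025,0.05,0.01,0.01,-0.057,-0.02],[0,0.025,0.05,0.01,0.01,-0.057,-0.02],[0,0.025,0.05,0.01,0.01,-0.057,-0.02],[0,0.025,0.05,0.01,0.01,-0.057,-0.02],[0,0.025,0.05,0.01,0.01,-0.057,-0.02],[0,0.025,0.05,0.01,0.01,-0.057,-0.02],[0,0.025,0.05,0.01,0.01,-0.057,-0.02],[0,0.025,0.05,0.01,0.01,-0.057,-0.02],[0,0.025,0.05,0.01,0.01,-0.057,-0.02],[0,0.025,0.05,0,0.01,-0.057,-0.02],[0,0.025,0.05,0,0.01,-0.057,-0.02],[0,0.025,0.05,0,0.01,-0.057,-0.02]]]'; python3 -c "
from h import *
rep(T=[.49,0.0,.16])
s=arm.snapshot('top');save(s,'c1.png',(160,150,470,345),2)"
```

```text
time: 2.9
eef_pos: [0.4963, 0.0157, 0.3198]
eef_rot: [0.912, 0.014, -0.411, 0.011]
force: [0.8, -1.5, -0.5]
opening: 0.0003
t 2.9 pos [0.4963 0.0157 0.3198] q [-0.35  0.02  2.14  0.72  0.38  0.59] F [ 0.84 -1.5  -0.54]
x [ 0.663  0.016 -0.749] y [ 0.034 -0.999  0.008]
rotvec to go [ 2.045  0.076 -2.374]
rotvec to go [0.007 0.027 0.016]
shift [-0.0063 -0.0157 -0.1598]
```

```bash
python3 -m inch '[[[0,0.0,-0.003,-0.035,0.003,0.013,0.008],[0,0.0,-0.003,-0.035,0.004,0.014,0.008],[0,0.0,-0.003,-0.035,0,0,0],[0,0.0,-0.003,-0.035,0,0,0]]]'; python3 -c "
from h import *
rep(T=[.50,0.002,.09])
"
```

```text
time: 3.45
eef_pos: [0.4986, 0.0267, 0.2231]
eef_rot: [0.908, 0.043, -0.417, 0.01]
force: [1.3, -0.1, -0.3]
opening: 0.0003
t 3.45 pos [0.4986 0.0267 0.2231] q [-0.36  0.26  2.28  1.75  0.3  -0.52] F [ 1.25 -0.08 -0.35]
x [ 0.649  0.07  -0.758] y [ 0.087 -0.996 -0.018]
rotvec to go [-2.018 -0.16   2.381]
rotvec to go [-0.019  0.011 -0.037]
shift [ 0.0014 -0.0247 -0.1331]
```

View pics/c1.png

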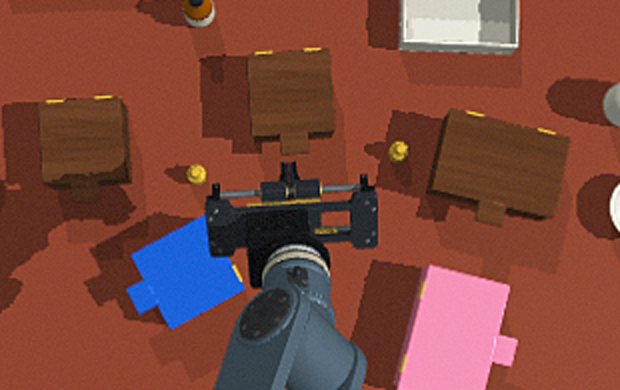

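```bash
cat > kin.py <<'E'
from h import *
from scipy.optimize import least_squares
D=[([-1.442,.527,1.433,0,1.181,-.178],[.1894,-.5956,.2226],[0,0,-1]),
([-.35,.02,2.14,.72,.38,.59],[.4963,.0157,.3198],[.663,.016,-.749]),
]
s=arm.state();D.append((s['joint_pos'],s['eef_pos'],Ro.from_quat(s['eef_rot']).as_matrix()[:,0]))
def W(k,q):
    L1,L2,h,d,a,o=k; s2,c2=np.sin(q[1]),np.cos(q[1]);s,c=np.sin(q[1]+q[2]),np.cos(q[1]+q[2])
    r=a+L1*s2+L2*s+o*c; z=h+L1*c2+L2*c-o*s
    return np.array([r*np.cos(q[0])-d*np.sin(q[0]),r*np.sin(q[0])+d*np.cos(q[0]),z])
def f(v): return np.concatenate([W(np.r_[v[:4],0,0],q)+v[4]*np.array(x)-p for q,p,x in D])
r=least_squares(f,[.35,.35,.3,.11,.25]); print(np.round(r.x,4),np.round(r.fun*1000,1))
k=r.x
from scipy.optimize import fsolve
for phi in(45,50,55,60,65):
  for yaw in(-.3,.05):
    row=[]
    for T in([.545,.004,.06],[.54,.004,.075],[.593,.006,.169],[.484,.30,.06],[.53,.30,.169]):
        x=tgt(phi,yaw)[0].as_matrix()[:,0]; w=np.array(T)-k[4]*x
        g=least_squares(lambda q:W(np.r_[k[:4],0,0],q)-w,[0,.3,2.2]); fw=np.array([np.sin(g.x[1]+g.x[2])*np.cos(g.x[0]),np.sin(g.x[1]+g.x[2])*np.sin(g.x[0]),np.cos(g.x[1]+g.x[2])])
        row.append((np.round(g.x,2).tolist(),round(float(np.arccos(x@fw)),2),round(float(g.cost)*1e3,2)))
    print(phi,yaw,row)
E
python3 kin.py
```

```text
[0.5811 0.3373 0.1119 0.1214 0.2478] [  8.6  11.8  15.8 -16.    2.1   0.1  23.9 -16.1 -15.9]
45 -0.3 [([-0.18, 0.66, 2.46], 0.76, 0.0), ([-0.18, 0.61, 2.46], 0.72, 0.0), ([-0.15, 0.44, 2.19], 0.29, 0.0), ([0.58, 0.69, 2.19], 0.64, 0.0), ([0.53, 0.52, 1.98], 0.55, 0.0)]
45 0.05 [([-0.35, 0.66, 2.5], 0.8, 0.0), ([-0.35, 0.61, 2.5], 0.76, 0.0), ([-0.3, 0.43, 2.22], 0.36, 0.0), ([0.47, 0.67, 2.33], 0.66, 0.0), ([0.42, 0.47, 2.11], 0.32, 0.0)]
50 -0.3 [([-0.18, 0.62, 2.4], 0.58, 0.0), ([-0.18, 0.58, 2.4], 0.54, 0.0), ([-0.16, 0.43, 2.13], 0.14, 0.0), ([0.55, 0.66, 2.16], 0.53, 0.0), ([0.5, 0.51, 1.94], 0.51, 0.0)]
50 0.05 [([-0.33, 0.62, 2.44], 0.62, 0.0), ([-0.33, 0.58, 2.43], 0.58, 0.0), ([-0.29, 0.42, 2.16], 0.24, 0.0), ([0.45, 0.64, 2.28], 0.5, 0.0), ([0.41, 0.46, 2.05], 0.23, 0.0)]
55 -0.3 [([-0.19, 0.59, 2.34], 0.41, 0.0), ([-0.19, 0.56, 2.34], 0.37, 0.0), ([-0.16, 0.43, 2.07], 0.09, 0.0), ([0.53, 0.64, 2.12], 0.44, 0.0), ([0.48, 0.5, 1.9], 0.5, 0.0)]
55 0.05 [([-0.31, 0.59, 2.37], 0.45, 0.0), ([-0.32, 0.55, 2.37], 0.41, 0.0), ([-0.27, 0.42, 2.09], 0.19, 0.0), ([0.44, 0.62, 2.23], 0.35, 0.0), ([0.39, 0.46, 2.0], 0.22, 0.0)]
60 -0.3 [([-0.19, 0.58, 2.28], 0.25, 0.0), ([-0.19, 0.54, 2.28], 0.21, 0.0), ([-0.17, 0.43, 2.01], 0.2, 0.0), ([0.5, 0.63, 2.08], 0.37, 0.0), ([0.46, 0.5, 1.85], 0.52, 0.0)]
60 0.05 [([-0.3, 0.57, 2.3], 0.29, 0.0), ([-0.3, 0.54, 2.3], 0.26, 0.0), ([-0.26, 0.42, 2.03], 0.25, 0.0), ([0.42, 0.6, 2.18], 0.23, 0.0), ([0.38, 0.46, 1.94], 0.29, 0.0)]
65 -0.3 [([-0.2, 0.57, 2.22], 0.09, 0.0), ([-0.2, 0.54, 2.22], 0.06, 0.0), ([-0.17, 0.44, 1.94], 0.33, 0.0), ([0.47, 0.62, 2.05], 0.33, 0.0), ([0.43, 0.5, 1.81], 0.57, 0.0)]
65 0.05 [([-0.28, 0.57, 2.24], 0.16, 0.0), ([-0.29, 0.53, 2.23], 0.14, 0.0), ([-0.25, 0.43, 1.96], 0.35, 0.0), ([0.41, 0.6, 2.12], 0.15, 0.0), ([0.37, 0.47, 1.88], 0.4, 0.0)]
```

```bash
python3 -m inch '[[[0,0.0,-0.006,-0.035,-0.01,0.035,-0.01],[0,0.0,-0.006,-0.035,-0.01,0.035,-0.01],[0,0.0,-0.006,-0.035,0,0.035,-0.01],[0,0,-0.006,-0.035,0,0.035,0],[0,0,0,0,0,0,0]]]'; python3 -c "
from h import *
rep(57,T=[.50,0.004,.09])
"
```

```text
time: 4.08
eef_pos: [0.5021, -0.0005, 0.0821]
eef_rot: [0.878, 0.025, -0.478, 0.011]
force: [-0.3, 0.8, -0.3]
opening: 0.0001
t 4.08 pos [ 5.021e-01 -5.000e-04  8.210e-02] q [-0.37  0.64  2.3   2.53  0.4  -1.35] F [-0.28  0.77 -0.26]
x [ 0.542  0.033 -0.839] y [ 0.054 -0.999 -0.004]
rotvec to go [-1.706 -0.094  2.635]
rotvec to go [-0.004 -0.002 -0.004]
shift [-0.0021  0.0045  0.0079]
```

```bash
python3 -m inch '[[[0,0.003,0.001,-0.012,0,0,0],[0,0.006,0.001,-0.012,0,0,0],[0,0.012,0.001,-0.002,0,0,0],[0,0.012,0.001,0,0,0,0],[0,0.009,0.001,0,0,0,0],[0,0,0,0,0,0,0]]]'; python3 -c "
from h import *
rep(57,T=[.5435,0.004,.0585])
s=arm.snapshot('top');save(s,'c2.png',(240,150,380,300),4)"
```

```text
time: 4.82
eef_pos: [0.546, 0.0051, 0.0599]
eef_rot: [0.879, 0.025, -0.476, 0.012]
force: [-0.2, -0.4, -1.2]
opening: 0.0005
t 4.83 pos [0.546  0.0051 0.0599] q [-0.31  0.7   2.2   2.55  0.36 -1.32] F [-0.16 -0.39 -1.24]
x [ 0.545  0.031 -0.838] y [ 0.055 -0.998 -0.001]
rotvec to go [-1.709 -0.092  2.63 ]
rotvec to go [-0.002  0.002 -0.005]
shift [-0.0025 -0.0011 -0.0014]
```

View pics/c2.png

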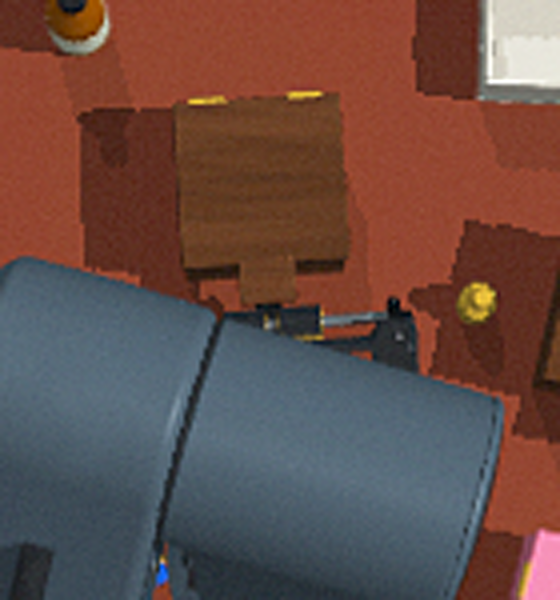

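The fingertips (crop 268,308) are centred under the lip of the middle box. Now I'll lift along the arc.

```bash
python3 -m inch '[[[0,0,0,0.008,0,0,0],[0,0.001,0,0.01,0,0,0],[0,0.002,0,0.01,0,0,0],[0,0.002,0,0.01,0,0,0],[0,0.003,0,0.01,0,0,0],[0,0.004,0,0.01,0,0,0],[0,0.004,0,0.01,0,0,0]]]'; python3 -c "
from h import *
rep(57,T=[.5669,0.005,.1378])
s=arm.snapshot('scene');save(s,'c3.png',(300,170,460,300),4)"
```

```text
time: 5.75
eef_pos: [0.5624, 0.0057, 0.1317]
eef_rot: [0.88, 0.025, -0.474, 0.012]
force: [-0.4, 0.4, -1.3]
opening: 0.0006
t 5.75 pos [0.5624 0.0057 0.1317] q [-0.3   0.52  2.12  1.83  0.2  -0.56] F [-0.39  0.4  -1.29]
x [ 0.549  0.033 -0.835] y [ 0.055 -0.998 -0.003]
rotvec to go [-1.715 -0.094  2.628]
rotvec to go [-0.004  0.006 -0.005]
shift [ 0.0045 -0.0007  0.0061]
```

View pics/c3.png

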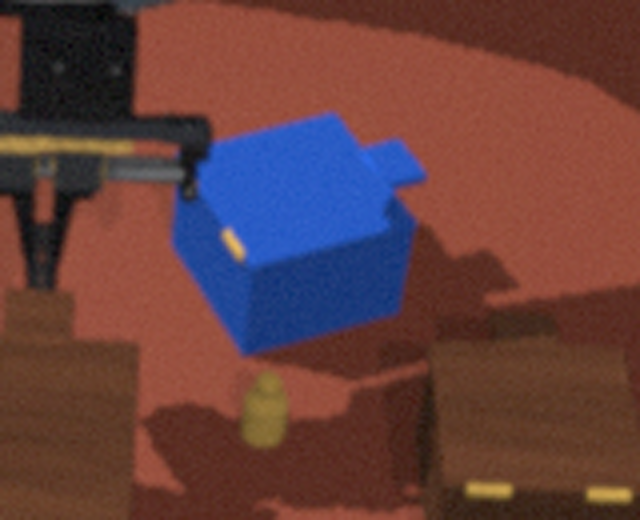

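```bash
python3 -m inch '[[[0,0.005,0,0.008,0,0,0],[0,0.006,0,0.008,0,0,0],[0,0.006,0,0.008,0,0,0],[0,0.007,0,0.008,0,0,0],[0,0.007,0,0.007,0,0,0],[0,0.007,0,0.006,0,0,0],[0,0.007,0,0.005,0,0,0]]]'; python3 -c "
from h import *
rep(57,T=[.6233,0.0076,.1912])
s=arm.snapshot('scene');save(s,'c4.png',(240,150,400,300),4)"
```

```text
time: 6.68
eef_pos: [0.6068, 0.0091, 0.1844]
eef_rot: [0.88, 0.03, -0.474, 0.01]
force: [0.4, -0.3, -2.1]
opening: 0.0003
t 6.67 pos [0.6068 0.0091 0.1844] q [-0.26  0.44  1.97  0.82  0.26  0.5 ] F [ 0.44 -0.29 -2.07]
x [ 0.548  0.043 -0.835] y [ 0.061 -0.998 -0.011]
rotvec to go [-1.714 -0.11   2.627]
rotvec to go [-0.011  0.005 -0.011]
shift [ 0.0165 -0.0015  0.0068]
```

View pics/c4.png

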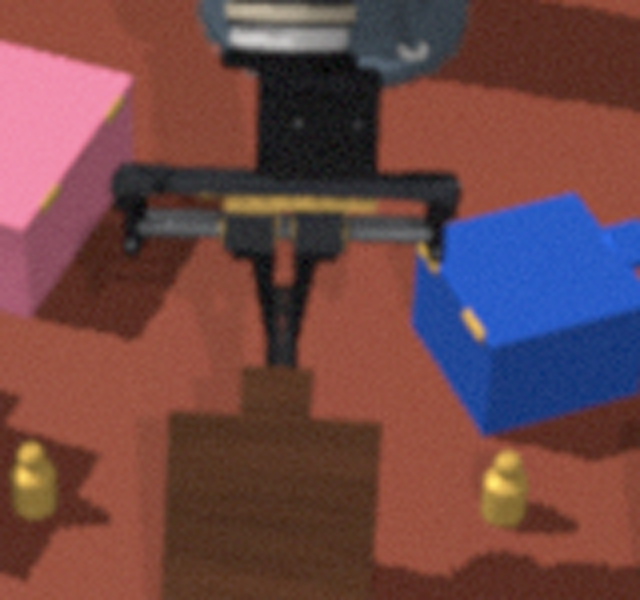

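The picture shows the middle lid lifted to about 57°, with the fingertips (crop 282,360) under its lip. I'll carry on past upright.

```bash
python3 -m inch '[[[0,0.008,0,0.004,0,0,0],[0,0.009,0,0.004,0,0,0],[0,0.009,0,0.004,0,0,0],[0,0.009,0,0.003,0,0,0],[0,0.01,0,0.002,0,0,0],[0,0.01,0,0.002,0,0,0],[0,0.01,0,0.001,0,0,0],[0,0.01,0,0,0,0,0],[0,0.01,0,-0.001,0,0,0],[0,0.01,0,-0.001,0,0,0],[0,0.01,0,-0.002,0,0,0],[0,0.009,0,-0.002,0,0,0]]]'; python3 -c "
from h import *
rep(57,T=[.724,0.012,.199])
s=arm.snapshot('top');save(s,'c5.png',(240,130,380,280),4)"
```

```text
time: 8.22
eef_pos: [0.7227, 0.0126, 0.197]
eef_rot: [0.878, 0.035, -0.477, 0.008]
force: [-0.7, -0.2, -0.4]
opening: 0.0001
t 8.22 pos [0.7227 0.0126 0.197 ] q [-0.21  0.54  1.68  0.43  0.41  0.95] F [-0.66 -0.2  -0.37]
x [ 0.542  0.054 -0.839] y [ 0.068 -0.997 -0.02 ]
rotvec to go [-1.704 -0.127  2.631]
rotvec to go [-0.02  -0.001 -0.018]
shift [ 0.0013 -0.0006  0.002 ]
```

View pics/c5.png

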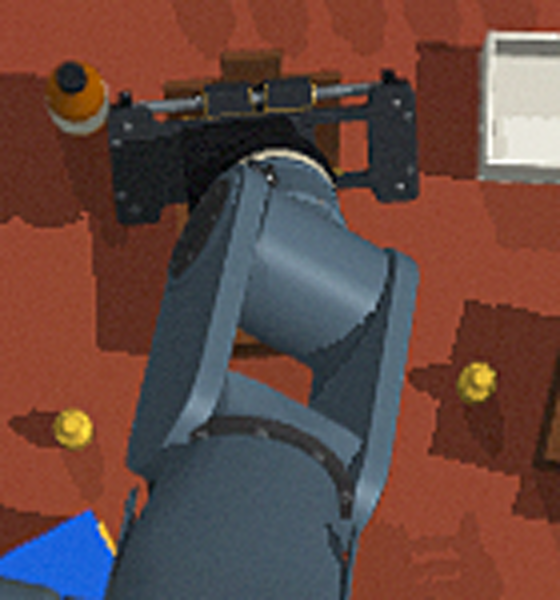

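The top view shows the middle lid leaning back, with its lip at crop (250,65), behind the hinge line. Next I'll retreat and cross to the left box.

```bash
python3 -m inch '[[[0,-0.04,0,0.02,0,0,0],[0,-0.05,0,0.02,0,0,0],[0,-0.05,0,0.02,0,0,0],[0,-0.04,0.01,0.015,0,0,0],[0,-0.015,0.04,0,0.003,0,0.003],[0,-0.015,0.04,0,0.003,0,0.003],[0,-0.015,0.04,0,0.003,0,0.003],[0,-0.015,0.04,0,0.003,0,0.003],[0,-0.01,0.04,-0.01,0.003,0,0.003],[0,-0.01,0.04,-0.01,0.003,0,0.003],[0,0,0.02,-0.02,0,0,0],[0,0,0,0,0,0,0]]]'; python3 -c "
from h import *
rep(57,T=[.435,0.2975,.13])
s=arm.snapshot('scene');save(s,'c6.png',(280,170,540,340),3)"
```

```text
time: 9.78
eef_pos: [0.4582, 0.2863, 0.2352]
eef_rot: [0.88, 0.046, -0.473, 0.003]
force: [0.1, -0.0, -0.3]
opening: 0.0009
t 9.78 pos [0.4582 0.2863 0.2352] q [ 0.45  0.28  2.03 -0.58  0.31  2.46] F [ 0.06 -0.01 -0.27]
x [ 0.549  0.078 -0.832] y [ 0.083 -0.996 -0.039]
rotvec to go [-1.714 -0.165  2.62 ]
rotvec to go [-0.039  0.008 -0.033]
shift [-0.0232  0.0112 -0.1052]
```

View pics/c6.png

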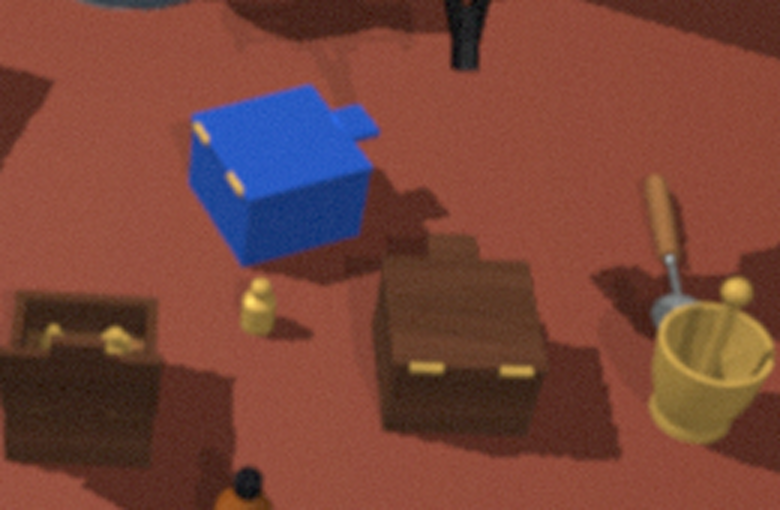

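Middle box: open, lid leaning back (crop 80,350). On this side the wrist (j4, j6) would hit its range when going down at yaw 0.05. I'll turn the tool heading to about 0.6 before descending so j4 stays on its positive side.

```bash
python3 -m inch '[[[0,-0.004,0,0,0,0,0.12],[0,-0.004,0,0,0,0,0.12],[0,-0.004,0,0,0,0,0.12],[0,-0.004,0,0,0,0,0.12],[0,0,0,0,0,0,0],[0,0,0,0,0,0,0]]]'; python3 -c "
from h import *
rep(57,.6,T=[.44,0.296,.09])"
```

```text
time: 10.58
eef_pos: [0.4475, 0.2812, 0.2361]
eef_rot: [0.862, 0.164, -0.476, 0.066]
force: [-0.7, 0.1, 0.1]
opening: -0.0
t 10.57 pos [0.4475 0.2812 0.2361] q [0.32 0.24 2.08 0.22 0.25 1.35] F [-0.7   0.07  0.11]
x [ 0.494  0.219 -0.841] y [ 0.345 -0.938 -0.042]
rotvec to go [ 1.387  0.774 -2.439]
rotvec to go [-0.034 -0.025  0.247]
shift [-0.0075  0.0148 -0.1461]
```

```bash
python3 -m inch '[[[0,-0.002,0.003,-0.025,-0.01,-0.005,0.08],[0,-0.002,0.003,-0.025,-0.01,-0.005,0.08],[0,-0.002,0.003,-0.025,-0.01,-0.005,0.08],[0,-0.002,0.003,-0.025,0,0,0],[0,0,0.003,-0.025,0,0,0],[0,0,0,0,0,0,0]]]'; python3 -c "
from h import *
rep(57,.6,T=[.44,0.296,.09])
s=arm.snapshot('top');save(s,'c7.png',(150,170,310,320),4)"
```

```text
time: 11.32
eef_pos: [0.442, 0.2986, 0.1685]
eef_rot: [0.848, 0.229, -0.467, 0.099]
force: [-0.0, -0.0, -0.2]
opening: 0.0003
t 11.32 pos [0.442  0.2986 0.1685] q [ 0.3   0.4   2.16  1.45  0.15 -0.03] F [-0.01 -0.01 -0.23]
x [ 0.458  0.296 -0.838] y [ 0.482 -0.875 -0.046]
rotvec to go [ 1.378  0.917 -2.544]
rotvec to go [-0.039 -0.025  0.096]
shift [-0.002  -0.0026 -0.0785]
```

View pics/c7.png

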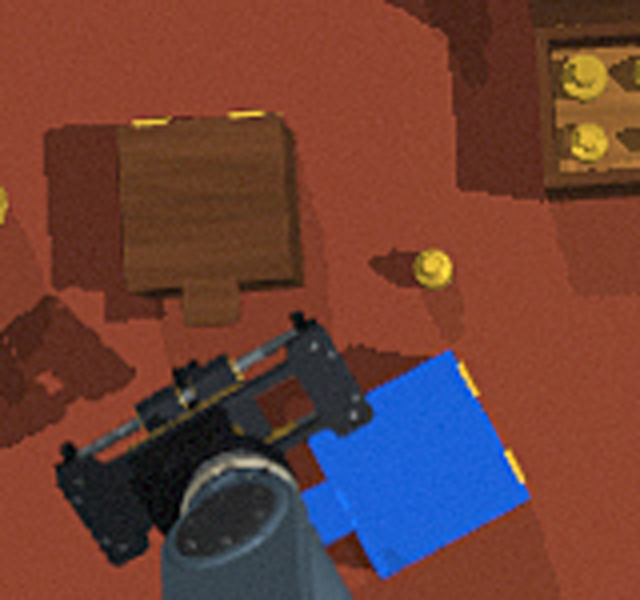

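```bash
python3 -m inch '[[[0,-0.001,0,-0.02,-0.01,-0.006,0.01],[0,-0.001,0,-0.02,-0.01,-0.006,0.01],[0,-0.001,0,-0.02,-0.01,-0.006,0],[0,0,0,-0.017,-0.01,-0.006,0],[0,0,0,0,0,0,0]]]'; python3 -c "
from h import *
rep(57,.58,T=[.482,0.300,.063])"
```

```text
time: 12.0
eef_pos: [0.4415, 0.3037, 0.1171]
eef_rot: [0.85, 0.233, -0.459, 0.114]
force: [-1.0, 0.7, 0.7]
opening: 0.0006
t 12.0 pos [0.4415 0.3037 0.1171] q [ 0.32  0.55  2.2   2.51  0.22 -1.11] F [-1.01  0.72  0.67]
x [ 0.471  0.292 -0.833] y [ 0.501 -0.865 -0.02 ]
rotvec to go [ 1.429  0.912 -2.577]
rotvec to go [-0.023 -0.002  0.055]
shift [ 0.0405 -0.0037 -0.0541]
```

```bash
python3 -m inch '[[[0,0,-0.001,-0.016,-0.008,0,0],[0,0.002,-0.001,-0.016,-0.008,0,0],[0,0.009,0,-0.012,-0.007,0,0],[0,0.01,0,-0.008,0,0,0],[0,0.01,0,0,0,0,0],[0,0.009,0,0,0,0,0],[0,0,0,0,0,0,0]]]'; python3 -c "
from h import *
rep(57,.58,T=[.482,0.300,.063])
s=arm.snapshot('top');save(s,'c8.png',(150,170,310,320),4)"
```

```text
time: 12.88
eef_pos: [0.4815, 0.3032, 0.066]
eef_rot: [0.847, 0.232, -0.462, 0.124]
force: [0.2, -0.3, -0.3]
opening: 0.0003
t 12.88 pos [0.4815 0.3032 0.066 ] q [ 0.29  0.68  2.13  2.62  0.27 -1.27] F [ 0.24 -0.25 -0.29]
x [ 0.465  0.278 -0.84 ] y [ 0.508 -0.862 -0.004]
rotvec to go [ 1.428  0.894 -2.602]
rotvec to go [-0.002 -0.005  0.048]
shift [ 0.0005 -0.0032 -0.003 ]
```

View pics/c8.png

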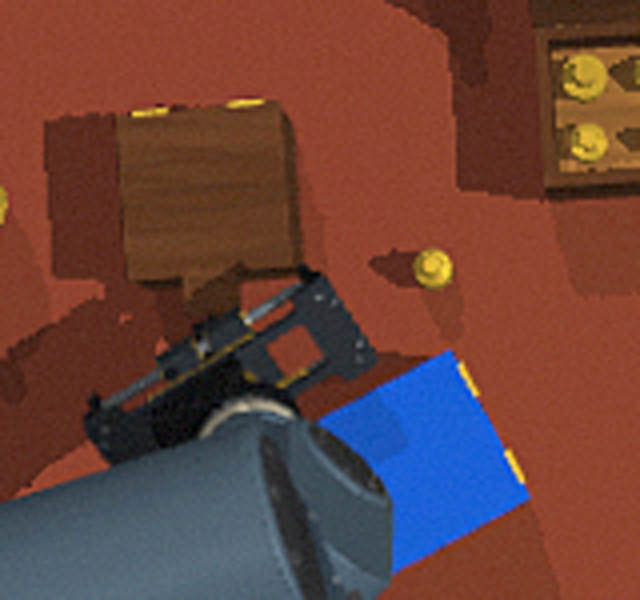

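The left box has slid about 8 mm forward: its hinge marks went from crop y≈118 to ≈108. The fingertip was still too high when it reached the lip. I'll measure the shift before going on.

```bash
cat > shift.py <<'E'
from h import *
for n,z in(('top',.08),('scene',.08)):
    s=arm.snapshot(n); now=cv2.cvtColor(s['frame'],cv2.COLOR_RGB2BGR); old=cv2.imread('pics/%s0.png'%n)
    # both hinge marks of left box, predicted then found as yellow blobs
    def marks(im):
        h=cv2.cvtColor(im,cv2.COLOR_BGR2HSV); y=cv2.inRange(h,(18,120,110),(35,255,255))
        t=.06;P=np.array([[.5713,.3057]])+[.0575*np.cos(t),.0575*np.sin(t)]; c=proj(s,np.array([[P[0,0],P[0,1],.08]]))[0]
        m=np.zeros_like(y); x0,y0=np.round(c).astype(int); m[y0-10:y0+10,x0-26:x0+26]=y[y0-10:y0+10,x0-26:x0+26]
        k,l,st,ce=cv2.connectedComponentsWithStats(m); b=[(ce[i],st[i,4]) for i in range(1,k) if st[i,4]>=5]
        return sorted([(round(a[0],2),round(a[1],2),int(q)) for a,q in b])
    for nm,im in(('old',old),('now',now)):
        m=marks(im); print(n,nm,m,np.round(onz(s,[q[:2] for q in m],z)[:,:2],4).tolist() if m else '')
E
python3 shift.py; python3 - <<'E'
import re
src=open('fit.py').read()
E
python3 - <<'E'
import sys; sys.path.insert(0,'.')
from fit import *
# scene-only refit of the left box and comparison with its old mask fit
best=None
for init in([.5713,.3057,.06],[.58,.3057,.06]):
    S=sil(s2,init,115); ms=m['s']; io=[np.minimum(S,a).sum()/np.maximum(S,a).sum() for a in ms]; i=int(np.argmax(io)); b=ms[i]
    g=lambda p:abs(sil(s2,p,115)-b).sum()/b.sum()
    o=minimize(g,init,method='Nelder-Mead',options={'initial_simplex':np.array(init)+np.array([[0,0,0],[.008,0,0],[0,.008,0],[0,0,.08]]),'maxiter':80})
    print(np.round(o.x,4),round(io[i],2),round(o.fun,3))
E
```

```text
top old [(np.float64(187.21), np.float64(200.07), 14), (np.float64(210.25), np.float64(198.25), 12)] [[0.6282, 0.3431], [0.6315, 0.2769]]
top now [(np.float64(187.4), np.float64(197.73), 15), (np.float64(210.64), np.float64(195.43), 14)] [[0.635, 0.3426], [0.6396, 0.2758]]
scene old [(np.float64(422.08), np.float64(292.16), 37), (np.float64(451.74), np.float64(293.45), 42)] [[0.6328, 0.2743], [0.6289, 0.3425]]
scene now [(np.float64(421.89), np.float64(294.57), 44), (np.float64(452.13), np.float64(295.51), 45)] [[0.6403, 0.2736], [0.6352, 0.3429]]
[0.5798 0.304  0.0673] 0.91 0.037
[0.5795 0.3043 0.0725] 0.95 0.037
```

```bash
python3 -m inch '[[[0,-0.003,-0.002,-0.005,0,0,0],[0,0,-0.001,-0.003,0,0,0],[0,0,0,0,0,0,0]]]';  python3 -c "
from h import *
rep(57,.53,T=[.490,0.299,.061])"
```

```text
time: 13.7
eef_pos: [0.4795, 0.3008, 0.0584]
eef_rot: [0.848, 0.232, -0.46, 0.124]
force: [-0.4, -0.6, -0.2]
opening: 0.0008
t 13.7 pos [0.4795 0.3008 0.0584] q [ 0.29  0.7   2.15  2.67  0.3  -1.32] F [-0.4  -0.63 -0.23]
x [ 0.469  0.28  -0.838] y [ 0.507 -0.862 -0.004]
rotvec to go [ 1.474  0.872 -2.633]
rotvec to go [-0.004 -0.001 -0.002]
shift [ 0.0105 -0.0018  0.0026]
```

```bash
python3 -m inch '[[[0,0.004,-0.001,0,0,0,0],[0,0.004,0,0,0,0,0],[0,0.001,0,0,0,0,0],[0,0,0,0,0,0,0]]]';  python3 -c "
from h import *
rep(57,.53,T=[.490,0.299,.061])"; python3 shift.py | grep now
```

```text
time: 14.2
eef_pos: [0.487, 0.2994, 0.0577]
eef_rot: [0.847, 0.232, -0.462, 0.124]
force: [-2.0, 0.1, -0.1]
opening: 0.0
t 14.2 pos [0.487  0.2994 0.0577] q [ 0.28  0.7   2.13  2.62  0.29 -1.28] F [-1.97  0.15 -0.07]
x [ 0.465  0.279 -0.84 ] y [ 0.509 -0.861 -0.004]
rotvec to go [-1.469 -0.87   2.636]
rotvec to go [-0.002 -0.004 -0.004]
shift [ 0.003  -0.0004  0.0033]
top now [(np.float64(187.71), np.float64(197.64), 14), (np.float64(210.64), np.float64(195.43), 14)] [[0.6352, 0.3417], [0.6396, 0.2758]]
scene now [(np.float64(422.07), np.float64(294.58), 43), (np.float64(451.86), np.float64(295.62), 42)] [[0.6403, 0.274], [0.6356, 0.3423]]
```

```bash
python3 -m inch '[[[0,-0.001,0,0.006,0,0,0],[0,0,0,0.008,0,0,0],[0,0,0,0.008,0,0,0]]]';  python3 -c "
from h import *
rep(57,.53)"; python3 shift.py | grep now
```

```text
time: 14.68
eef_pos: [0.487, 0.2994, 0.0806]
eef_rot: [0.847, 0.232, -0.462, 0.124]
force: [-0.8, -0.7, -1.3]
opening: 0.0002
t 14.68 pos [0.487  0.2994 0.0806] q [ 0.28  0.65  2.12  2.5   0.23 -1.15] F [-0.75 -0.69 -1.33]
x [ 0.467  0.279 -0.84 ] y [ 0.507 -0.862 -0.004]
rotvec to go [ 1.471  0.87  -2.636]
rotvec to go [-0.003 -0.003 -0.002]
top now [(np.float64(186.85), np.float64(197.46), 13), (np.float64(210.7), np.float64(195.2), 10)] [[0.6358, 0.3442], [0.6403, 0.2756]]
scene now [(np.float64(422.0), np.float64(295.0), 33), (np.float64(452.18), np.float64(296.0), 34)] [[0.6416, 0.2738], [0.6367, 0.3429]]
```

```bash
python3 -m inch '[[[0,0.002,0,0.01,0,0,0],[0,0.004,0,0.01,0,0,0],[0,0.004,0,0.01,0,0,0],[0,0.004,0,0.01,0,0,0],[0,0.005,0,0.009,0,0,0],[0,0.005,0,0.009,0,0,0]]]';  python3 -c "
from h import *
rep(57,.53)"; python3 shift.py | grep now
```

```text
time: 15.52
eef_pos: [0.5087, 0.3, 0.1397]
eef_rot: [0.846, 0.234, -0.463, 0.123]
force: [-0.7, 0.9, -0.5]
opening: 0.0005
t 15.53 pos [0.5087 0.3    0.1397] q [ 0.26  0.51  2.04  1.37  0.15 -0.03] F [-0.73  0.9  -0.5 ]
x [ 0.463  0.282 -0.841] y [ 0.509 -0.861 -0.008]
rotvec to go [ 1.465  0.874 -2.637]
rotvec to go [-0.005 -0.007 -0.004]
top now [(np.float64(187.0), np.float64(196.67), 9), (np.float64(213.0), np.float64(194.0), 5)] [[0.6381, 0.3437], [0.6436, 0.269]]
scene now [(np.float64(421.84), np.float64(296.03), 32), (np.float64(451.84), np.float64(297.03), 32)] [[0.6448, 0.2733], [0.64, 0.3419]]
```

```bash
python3 -m inch '[[[0,0.007,0,0.008,0,0,0],[0,0.007,0,0.008,0,0,0],[0,0.007,0,0.008,0,0,0],[0,0.007,0,0.007,0,0,0],[0,0.008,0,0.007,0,0,0],[0,0.008,0.001,0.006,0,0,0]]]';  python3 -c "
from h import *
rep(57,.53)"; python3 shift.py | grep now
```

```text
time: 16.38
eef_pos: [0.5489, 0.3029, 0.1816]
eef_rot: [0.843, 0.238, -0.466, 0.121]
force: [-0.5, -0.2, 0.1]
opening: 0.0004
t 16.38 pos [0.5489 0.3029 0.1816] q [0.24 0.46 1.92 0.67 0.28 0.67] F [-0.52 -0.23  0.08]
x [ 0.452  0.289 -0.844] y [ 0.514 -0.858 -0.019]
rotvec to go [ 1.447  0.886 -2.642]
rotvec to go [-0.011 -0.018 -0.01 ]
top now [] 
scene now [(np.float64(421.39), np.float64(297.35), 23), (np.float64(452.3), np.float64(298.35), 23)] [[0.6489, 0.2721], [0.6439, 0.3427]]
```

```bash
python3 -m inch '[[[0,0.009,0,0.004,0,0,0],[0,0.009,0,0.004,0,0,0],[0,0.009,0,0.004,0,0,0],[0,0.009,0,0.003,0,0,0],[0,0.01,0,0.002,0,0,0],[0,0.01,0.001,0.002,0,0,0],[0,0.01,0.001,0.001,0,0,0],[0,0.01,0.001,0,0,0,0],[0,0.01,0.001,0,0,0,0],[0,0.01,0.001,-0.001,0,0,0],[0,0.01,0.001,-0.001,0,0,0],[0,0.01,0.001,-0.002,0,0,0]]]';  python3 -c "
from h import *
rep(57,.53,T=[.677,.308,.198])"
```

```text
time: 17.98
eef_pos: [0.673, 0.3107, 0.1981]
eef_rot: [0.844, 0.238, -0.466, 0.12]
force: [0.2, -0.4, 0.2]
opening: 0.0007
t 17.98 pos [0.673  0.3107 0.1981] q [0.2  0.56 1.62 0.45 0.47 0.89] F [ 0.18 -0.44  0.24]
x [ 0.452  0.29  -0.843] y [ 0.514 -0.858 -0.019]
rotvec to go [ 1.448  0.888 -2.641]
rotvec to go [-0.012 -0.018 -0.01 ]
shift [ 0.004  -0.0027 -0.0001]
```

Now retreat up and back, well clear of everything, then look.

```bash
python3 -m inch '[[[0,-0.03,0,0.015,0,0,0],[0,-0.04,-0.01,0.025,0,0,0],[0,-0.04,-0.02,0.03,0,0,0],[0,-0.03,-0.02,0.03,0,0,0],[0,-0.03,-0.02,0.02,0,0,0],[0,-0.03,-0.02,0.02,0,0,0],[0,-0.02,-0.02,0,0,0,0],[0,0,0,0,0,0,0],[0,0,0,0,0,0,0]]]';  python3 - <<'E'
from h import *
rep()
t=arm.snapshot('top'); s=arm.snapshot('scene')
a=cv2.cvtColor(t['frame'],cv2.COLOR_RGB2BGR)[125:345,110:510]; b=cv2.cvtColor(s['frame'],cv2.COLOR_RGB2BGR)[180:360,80:560]
im=np.vstack([cv2.resize(a,(540,297)),cv2.resize(b,(540,203))]); im=cv2.resize(im,None,fx=1.2,fy=1.2); cv2.imwrite('pics/end.png',im); print(im.shape)
E
```

```text
time: 19.1
eef_pos: [0.4514, 0.198, 0.3415]
eef_rot: [0.845, 0.237, -0.464, 0.121]
force: [0.4, 0.2, -0.6]
opening: 0.0006
t 19.1 pos [0.4514 0.198  0.3415] q [-0.    0.    1.99  0.46  0.71  0.75] F [ 0.36  0.17 -0.64]
x [ 0.456  0.289 -0.842] y [ 0.513 -0.858 -0.016]
rotvec to go [-1.588 -0.501  2.2  ]
rotvec to go [ 0.022 -0.129 -0.489]
(600, 648, 3)
```

View pics/end.png

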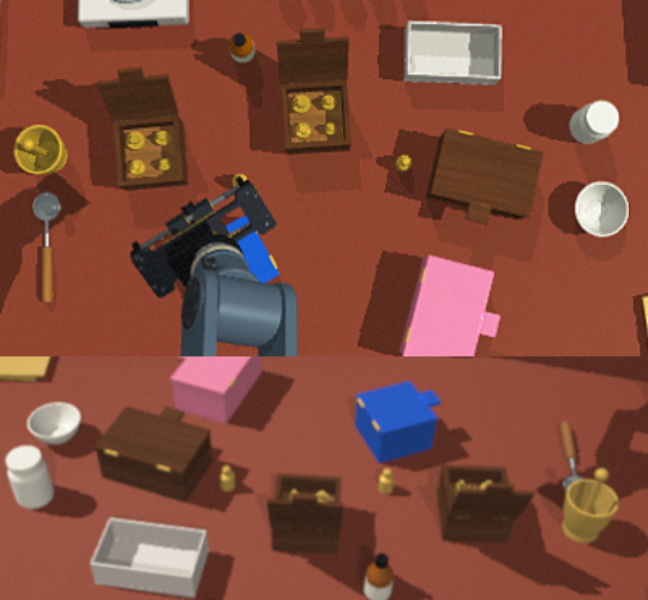

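```bash
python3 -c "
from h import *
print(arm.hand_in())"
```

```text
the job is handed in; nothing more can be done
None
```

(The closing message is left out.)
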